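# Clamp a sample bottle on the orbital shaker

## Robot

A 6-joint arm with a two-finger parallel gripper is mounted at the origin on the work surface. World frame = base frame: x ahead of the robot, y to its left, z up, the work surface at z = 0. Lengths are in m, angles in rad, forces in N, time in s.
With the tool pointing down it reaches from about 0.4 to 0.825 m from the base axis. Payload 7 kg.
Tool frame: the origin (TCP) lies at the very end of the fingers, on their centre line; the grasp point (between the pads) lies 19 mm behind it (grip_depth is the distance from the TCP to the grasp point, in m); z points along the fingers, y is the direction in which the jaws open and shut (so a half turn about z gives the same grasp; the last joint's range is limited). The gripper opens to 88 mm and grips with 3 to 60 N. Pads are 19 mm wide; open, the fingers measure 130 mm over their backs; the gripper's body (78 mm by 193 mm) begins 47 mm behind the grasp point.
Start: joints at [-0.834, 0.359, 0.012, 0, -1.224, -0.288], TCP at [0.293, -0.608, 0.227] pointing down, gripper open.
Joint ranges: [-3.07, 3.07], [-1.43, 2.12], [-1.02, 1.25], [-3.03, 1.67], [-3.05, -0], [-3.03, 3.03]. Speed limits (rad/s): [2.39, 2.39, 3.01, 3.14, 3.14, 3.14].

## Interface

Orientations are given as [roll, pitch, yaw] about the fixed x, y, z axes, in that order (R = Rz(yaw) Ry(pitch) Rx(roll)).
In Python, from station import get_state, grab_frame, get_calibration, job_done, grip_depth gives the robot as it stands. The module is installed in compiled form; this text tells all that it offers.
- The arm moves only by the shell command python3 -m crank 'ROWS' [FORCE]. ROWS is JSON, a list of rows, each an object with "turn": the turn, a rotation vector about the tool's x, y, z each as a share of 2 pi rad, from -1 to 1, a list of three; "slide": the shift along the tool's x, y, z each as a share of 0.5 m, from -1 to 1, a list of three; "fingers": the opening, from -1 (shut) to 1 (fully open). A call has 1 to 5 rows; each row is the pose to reach, as a shift and turn from the pose commanded when the call began, along the tool's axes at that moment, turning the shorter way round; what a row does not reach only later rows make up. A row lasts 1/12 s, in which the tool goes at most 41.7 mm and 7.16 degrees, less where a joint would pass 70% of its speed; a pose out of reach is approached as far as the arm can. A call with a number of a shift or a turn outside -1 to 1 is refused whole. A call with a gripper value outside its range is refused whole. The fingers move at their own pace and stop on an object; FORCE is the grip in N (left out, the last holds). Time passes only in rows, so rows that repeat a pose let the fingers close. It gives the time, the measured TCP pose, the force and the opening at its end, in the units of the state.
- get_state(): the state, without advancing time (a new reading comes with each control period).
- grab_frame(name): name is "side" or "top" or "wrist"; returns the picture (480x640x3 uint8, red, green, blue); there is no depth.
- get_calibration(name): a dict with "K" (3x3 intrinsics, pixels), "pose" (4x4, takes a point from camera to world coordinates). Camera axes: x right, y up, looking along -z (the intrinsics and any distortion apply to the point x, -y, -z); pixel columns grow to the right and rows downward; lengths in m; the calibration is good to about 2 mm. The wrist camera is an equidistant fisheye: a pixel r from the principal point sees the ray r / f radians off the axis. A picture is of the moment at which its call begins: read the wrist's pose just before it. get_calibration takes no time and is no camera call; for the wrist camera it gives the pose at the moment of the call.
- job_done(): hands the job in, once; it reports no verdict.
The state is a dict: "t": time; "q": joint angles; "qd": joint speeds; "joint_efforts": joint torques, N m; "eef_pos": TCP position; "ee_rot": TCP orientation; "force": force on the tool from outside, world axes, zero at the start; "moment": the same for the moment, N m; "width": finger opening in m.
Only numpy, scipy, OpenCV 4.12 (cv2) and the standard library are available. Lean on these libraries where they do the work, as an engineer would, in place of code of your own. Each camera call takes 0.05 s, during which the arm holds its last target.

## Task

The sample bottle on the shaker's platform is standing loose. Slide the clamp's moving jaw up until the bottle sits snugly in both V-jaws, pressed firmly but not hard enough to crush its thin wall, then throw the cam lever over until it snaps down flat and locks the jaw. Do not force the lever, leave the bottle upright and held between the two jaws, and do not disturb the glassware around the shaker.

Things in the scene. Friction and masses are not known exactly. Their poses are not given: they have to be found in the camera images.
- shaker: Benchtop orbital shaker, fixed, housing 250 x 300 mm. Origin: on the bench under the centre of the platform. x points across the platform (away from the robot at yaw 0), y along the platform's middle slot from the moving jaw towards the fixed jaw, z up. The platform: aluminium plate, 242 mm in x, 310 mm in y, its top 110 mm above the bench; the clamp stands on its centre line x = 0.
- fixed_jaw: Aluminium V-jaw bolted to the platform at its +y end, 80 mm wide, 58 mm tall; its frame coincides with the shaker's. Its rubber-faced 90 degree V opens towards -y. With new rubber the apex lies at shaker y = 125 mm, but the thick rubber is worn back by an unknown 0 to 6 mm, so where the bottle comes home must be felt. Rubber 12 to 56 mm above the platform.
- carriage: The clamp's moving jaw: aluminium carriage in the slot, 48 mm wide, with an upright 80 mm wide, 58 mm tall V-jaw at its +y end (rubber V like the fixed one, opening to +y, gives 1 mm per 12 N). Origin: at platform height below the lever's pivot; the apex of its V is 70 mm ahead (+y). It slides only along y, 62 mm in all. The bottle is home with this origin near shaker y = -35 to -29 mm.
- push_tab (a point): Middle of the rear (-y) face of the upright thumb plate at the carriage's tail, 33 mm above the platform; push here towards +y. The plate is 40 mm wide, 12 mm thick (y), its top 52 mm above the platform; free space behind it. With the lever open the carriage needs about 8 N, plus 1 N per 8 mm/s, to slide, and stays where left: let go slowly, it keeps up to 8 N of squeeze on the bottle.
- lever (a joint): Angle of the cam lever, rad. 0: open, leaning 25 degrees beyond upright to shaker +x. It grows as the lever swings over upright (0.43) and down to the -x side; 2.0: closed, level, pointing along -x. Free to about 0.4, then against a spring (hardest near 0.9: 10 to 13 N across the grip), over centre near 1.75, then it snaps by itself to its stop at 2.0. Let go before that, it springs back.
- lever_pivot (a point): Centre of the cam lever's pivot, 55 mm above the platform; the pivot axis runs along the shaker's y. It lies 67 mm ahead (+y) of push_tab and straight above the carriage's origin. Moves with the carriage.
- lever_grip (a point): Middle of the lever's grey grip, 73 mm from the pivot. The grip is 16 mm wide (along y), 12 mm thick and 44 mm long, from 51 to 95 mm from the pivot; a steel bar 12 x 8 mm joins it to the hub of 14 mm radius.
- bottle: White plastic sample bottle with a blue screw cap, standing on the platform between the V-jaws; diameter 64 mm, 110 mm tall, about 0.3 kg. Origin: centre of its underside, z up its axis. Home in the V-jaws its axis is 45 mm from either apex, on shaker x = 0. The jaw can push it along the platform; its thin wall bears no more than about 20 N of squeeze along the slot.
- reagent: Bystander: closed glass bottle with a blue cap standing on the bench, diameter 72 mm, 160 mm tall. Origin: centre of its underside.
- beaker: Bystander: glass beaker standing on the bench, diameter 68 mm, 92 mm tall. Origin: centre of its underside.
- dish: Bystander: shallow white weighing dish on the bench, diameter 90 mm, 20 mm tall. Origin: centre of its underside.
Mind the look-alikes: they are no part of the job. What is shaped like the bottle but green or red is not meant.

How it is judged:
By the outcome, as a careful person would: the job done as asked, in the order asked, and still so for the second after the job is handed in, with the robot touching nothing.
It also fails if it takes over 67 s, if anything falls off the work surface, if the arm or the gripper's body presses on something with over 40 N, if the wrist force passes 120 N, or if a joint passes its speed limit or range.

## Working session

There is one attempt and no reset: what is moved stays moved. The work goes in short steps, Python scripts to look and compute and a shell command to move; the robot and the scene stay as the last step left them, time stands still between calls to the robot, and variables do not carry over. Pictures are saved under pics/ and viewed, and the job is handed in when it is done.

```bash
mkdir -p pics; python3 - <<'E'
from station import *
import cv2
s=get_state()
for k,v in s.items(): print(k,v)
print(grip_depth if not callable(grip_depth) else grip_depth())
for n in("side","top","wrist"):
    c=get_calibration(n);print(n,c)
    cv2.imwrite(f"pics/{n}0.png",grab_frame(n)[:,:,::-1])
E
```

```text
t 0.0
q [-8.33908356e-01  3.59394549e-01  1.10736896e-02 -3.39013759e-04
 -1.22413252e+00 -2.88113523e-01]
qd [-0.00109303  0.00120107 -0.0007834   0.0022461  -0.00065357  0.00051166]
joint_efforts [ 1.93058106e-03 -5.82721531e+01  2.93064827e+01  6.99710637e+00
  7.12580950e-03 -1.54967652e-04]
eef_pos [ 0.29262164 -0.60772696  0.22562621]
ee_rot [ 3.13991334e+00 -1.65326867e-04 -2.69293352e+00]
force [0.7595324  0.60847172 0.38182162]
moment [-2.89928882e-03 -1.28640275e-03  1.03804107e-05]
width 0.08736196067562751
0.0188
side {'K': array([[557.008544  ,   0.        , 312.33967014],
       [  0.        , 557.008544  , 241.41930997],
       [  0.        ,   0.        ,   1.        ]]), 'pose': array([[-0.99287834,  0.07608675, -0.0916701 ,  0.4955649 ],
       [-0.11853974, -0.70764565,  0.69655291,  0.79115334],
       [-0.0118715 ,  0.70245885,  0.71162534,  0.9044837 ],
       [ 0.        ,  0.        ,  0.        ,  1.        ]])}
top {'K': array([[524.43711962,   0.        , 315.43091422],
       [  0.        , 524.43711962, 236.63096776],
       [  0.        ,   0.        ,   1.        ]]), 'pose': array([[ 0.02568439,  0.99670506, -0.07693718,  0.53737094],
       [-0.99965058,  0.02512673, -0.0082077 ,  0.01368274],
       [-0.00624747,  0.0771211 ,  0.99700216,  1.16112543],
       [ 0.        ,  0.        ,  0.        ,  1.        ]])}
wrist {'K': array([[371.64829954,   0.        , 320.57312888],
       [  0.        , 371.64829954, 239.26742583],
       [  0.        ,   0.        ,   1.        ]]), 'pose': array([[-4.32755499e-01, -8.61166441e-01, -2.66674032e-01,
         2.21335958e-01],
       [ 9.01510833e-01, -4.13077860e-01, -1.29015110e-01,
        -6.42633117e-01],
       [ 9.46344242e-04, -2.96241527e-01,  9.55112591e-01,
         3.83036694e-01],
       [ 0.00000000e+00,  0.00000000e+00,  0.00000000e+00,
         1.00000000e+00]])}
```

View pics/side0.png

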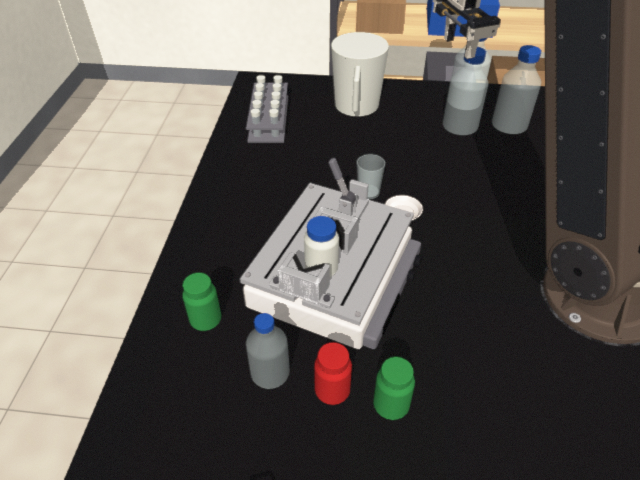

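View pics/top0.png

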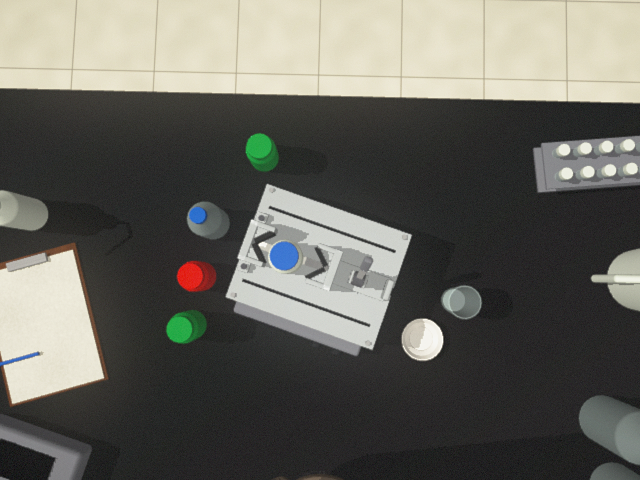

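View pics/wrist0.png

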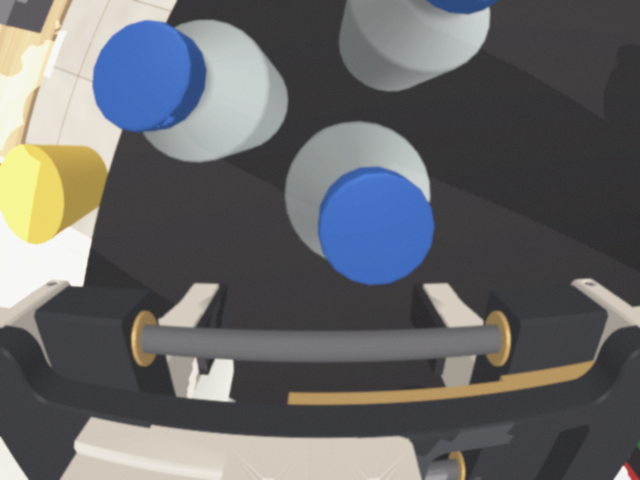

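The side picture shows the white bottle with the blue cap at (321,245), the fixed jaw at (305,278) and the lever at (338,180). In the top picture the bottle cap is at (284,256), the lever near (362,268) and the thumb plate near (388,288). Next I'll enlarge both.

```bash
python3 - <<'E'
import cv2
a=cv2.imread("pics/top0.png")[175:360,220:430]
cv2.imwrite("pics/topc.png",cv2.resize(a,None,fx=3.8,fy=3.2,interpolation=cv2.INTER_CUBIC)[:600,:800])
a=cv2.imread("pics/side0.png")[150:350,230:430]
cv2.imwrite("pics/sidec.png",cv2.resize(a,None,fx=3,fy=3,interpolation=cv2.INTER_CUBIC))
E
```

```text
(no output)
```

View pics/topc.png

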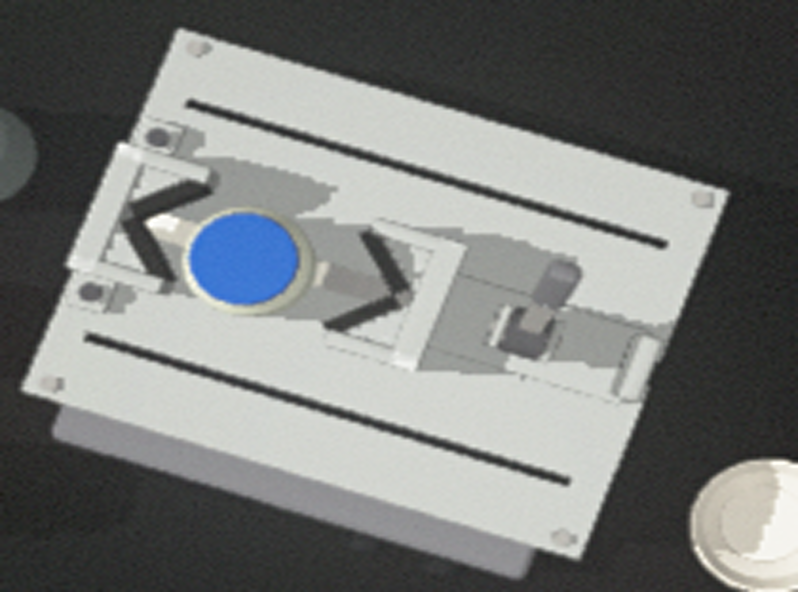

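View pics/sidec.png

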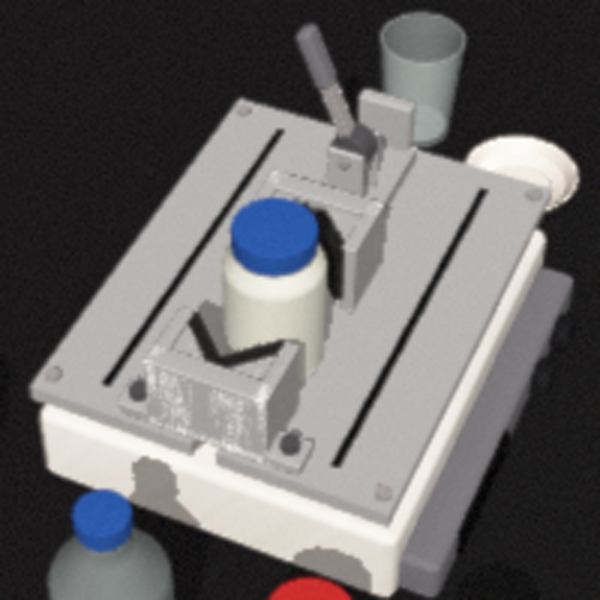

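```bash
cat > h.py <<'E'
import numpy as np, cv2
from station import *
def ray(n,uv,cal=None):
    c=cal or get_calibration(n);K=c["K"];P=c["pose"]
    x=(uv[0]-K[0,2])/K[0,0];y=(uv[1]-K[1,2])/K[1,1]
    if n=="wrist":
        r=np.hypot(x,y);s=np.sin(r)/max(r,1e-9);d=np.array([x*s,-y*s,-np.cos(r)])
    else: d=np.array([x,-y,-1.])
    d=P[:3,:3]@d
    return P[:3,3],d/np.linalg.norm(d)
def tri(rays):
    A=np.zeros((3,3));b=np.zeros(3)
    for o,d in rays:
        M=np.eye(3)-np.outer(d,d);A+=M;b+=M@o
    p=np.linalg.solve(A,b);return p,max(np.linalg.norm((np.eye(3)-np.outer(d,d))@(p-o)) for o,d in rays)
def atz(n,uv,z):
    o,d=ray(n,uv);return o+d*(z-o[2])/d[2]
def T(x,y): return (x/3.8+220,y/3.2+175)
def S(x,y): return (x/3+230,y/3+150)
E
python3 - <<'E'
from h import *
pts={"c+x-y":((730,190),(240,97)),"c-x-y":((580,560),(550,188)),"c-x+y":((22,390),(392,522)),"c+x+y":((180,28),(30,390)),
"cap":((244,259),(274,225)),"leverbase":((528,332),(353,140)),"levertip":((562,272),(308,32)),"tab+x":((648,338),(362,92)),"tab-x":((620,400),(414,104))}
np.set_printoptions(precision=4,suppress=True)
R={}
for k,(t,s) in pts.items():
    R[k]=tri([ray("top",T(*t)),ray("side",S(*s))]);print(k,*R[k])
c=[R[k][0] for k in("c+x-y","c-x-y","c-x+y","c+x+y")]
m=sum(c)/4;print(m)
y=(c[3]+c[2]-c[0]-c[1])/2;x=(c[0]+c[3]-c[1]-c[2])/2
print(np.linalg.norm(x),np.linalg.norm(y),np.arctan2(x[1],x[0]),np.arctan2(-y[0],y[1]))
yaw=(np.arctan2(x[1],x[0])+np.arctan2(-y[0],y[1]))/2
Rz=np.array([[np.cos(yaw),-np.sin(yaw),0],[np.sin(yaw),np.cos(yaw),0],[0,0,1]])
for k in R: print(k,Rz.T@(R[k][0]-[m[0],m[1],0]))
E
```

```text
c+x-y [ 0.6267 -0.172   0.1088] 0.001333716744461155
c-x-y [ 0.3963 -0.0967  0.1073] 6.934874042266631e-05
c-x+y [0.4915 0.1995 0.1014] 0.0016120393477734737
c+x+y [0.724  0.1231 0.1027] 0.0008281917054769929
cap [0.5734 0.0767 0.218 ] 0.0004901863789760832
leverbase [ 0.5355 -0.0623  0.1688] 0.0008972280887919464
levertip [ 0.5681 -0.071   0.2497] 0.001217317107395738
tab+x [ 0.5335 -0.1228  0.1612] 0.0009136448382427407
tab-x [ 0.4967 -0.1089  0.1649] 0.0009122793720780729
[0.5596 0.0135 0.1051]
0.2435174061539089 0.31097029291818645 -0.31644186543797753 -0.3147467397702307
c+x-y [ 0.1213 -0.1555  0.1088]
c-x-y [-0.1211 -0.1554  0.1073]
c-x+y [-0.1225  0.1556  0.1014]
c+x+y [0.1222 0.1553 0.1027]
cap [-0.0065  0.0644  0.218 ]
leverbase [ 0.0006 -0.0795  0.1688]
levertip [ 0.0343 -0.0777  0.2497]
tab+x [ 0.0174 -0.1377  0.1612]
tab-x [-0.0218 -0.1359  0.1649]
```

```bash
cat >> h.py <<'E'
from scipy.spatial.transform import Rotation as Ro
O=np.array([0.5596,0.0135,0]);YAW=-0.3156
RS=Ro.from_euler('z',YAW).as_matrix()
def sh(p): return RS.T@(np.array(p)-O)
def wo(p): return RS@np.array(p)+O
def go(p,yaw=YAW-np.pi/2,pitch=0,s=None):
    "shaker-frame target -> slide, turn"
    s=s or get_state()
    R=Ro.from_euler('xyz',s["ee_rot"]).as_matrix()
    Rt=Ro.from_euler('xyz',[np.pi,pitch,yaw]).as_matrix()
    print("slide",np.round(R.T@(wo(p)-s["eef_pos"])/0.5,4),"turn",np.round(Ro.from_matrix(R.T@Rt).as_rotvec()/(2*np.pi),4))
def st():
    s=get_state();print("t",round(s["t"],2),"sh",np.round(sh(s["eef_pos"]),4),"rot",np.round(s["ee_rot"],3),"F_sh",np.round(RS.T@s["force"],2),"w",round(s["width"],4))
E
python3 -m crank '[{"turn":[0,0,0],"slide":[0,0,-0.34],"fingers":-1},{"turn":[0,0,0],"slide":[0,0,-0.34],"fingers":-1},{"turn":[0,0,0],"slide":[0,0,-0.34],"fingers":-1},{"turn":[0,0,0],"slide":[0,0,-0.34],"fingers":-1},{"turn":[0,0,0],"slide":[0,0,-0.34],"fingers":-1}]' 20
python3 -c "
from h import *
st();go([0,-0.20,0.35]);print(wo([0,-.2,.35]))
b=tri([ray('top',(462,302)),ray('side',(370,178))]);print(b)"
```

```text
t: 0.57
eef_pos: [0.2929, -0.6101, 0.406]
ee_rot: [-3.13, 0.0, -2.693]
force: [-1.2, 0.8, 1.2]
width: 0.0599
t 0.57 sh [-0.06   -0.6756  0.406 ] rot [-3.13   0.    -2.693] F_sh [-1.35  0.36  1.16] w 0.0599
slide [-0.7448  0.605   0.1048] turn [-0.0018 -0.0008 -0.1284]
[ 0.49752262 -0.17662206  0.35      ]
(array([ 0.49239894, -0.2924783 ,  0.03569748]), np.float64(0.00019424871387476608))
```

```bash

python3 -m crank '[{"turn":[0,0,-0.128],"slide":[-0.745,0.605,0],"fingers":-1},{"turn":[0,0,-0.128],"slide":[-0.745,0.605,0],"fingers":-1},{"turn":[0,0,-0.128],"slide":[-0.745,0.605,0],"fingers":-1},{"turn":[0,0,-0.128],"slide":[-0.745,0.605,0],"fingers":-1},{"turn":[0,0,-0.128],"slide":[-0.745,0.605,0],"fingers":-1}]' 
python3 -c "
from h import *
st();go([0,-0.20,0.35])"
```

```text
t: 0.98
eef_pos: [0.3817, -0.4179, 0.3962]
ee_rot: [3.141, 0.0, -2.062]
force: [0.4, -0.3, 0.2]
width: 0.0267
t 0.98 sh [-0.0352 -0.4653  0.3962] rot [ 3.141  0.    -2.062] F_sh [ 0.45 -0.16  0.19] w 0.0267
slide [-0.5347  0.0235  0.0926] turn [ 0.     0.    -0.028]
```

```bash

python3 -m crank '[{"turn":[0,0,-0.028],"slide":[-0.534,0.023,0.09],"fingers":-1},{"turn":[0,0,-0.028],"slide":[-0.534,0.023,0.09],"fingers":-1},{"turn":[0,0,-0.028],"slide":[-0.534,0.023,0.09],"fingers":-1},{"turn":[0,0,-0.028],"slide":[-0.534,0.023,0.09],"fingers":-1},{"turn":[0,0,-0.028],"slide":[-0.534,0.023,0.09],"fingers":-1}]' 
python3 -c "
from h import *
st();go([0,-0.20,0.35])"
```

```text
t: 1.4
eef_pos: [0.4719, -0.233, 0.3617]
ee_rot: [-3.141, 0.0, -1.892]
force: [0.3, -0.7, -0.2]
width: 0.001
t 1.4 sh [-0.0069 -0.2616  0.3617] rot [-3.141  0.    -1.892] F_sh [ 0.47 -0.54 -0.16] w 0.001
slide [-0.1232 -0.0131  0.0235] turn [-0.      0.     -0.0009]
```

```bash

python3 -m crank '[{"turn":[0,0,-0.001],"slide":[-0.14,-0.013,0.1],"fingers":-1},{"turn":[0,0,-0.001],"slide":[-0.14,-0.013,0.2],"fingers":-1},{"turn":[0,0,-0.001],"slide":[-0.14,-0.013,0.2],"fingers":-1},{"turn":[0,0,-0.001],"slide":[-0.14,-0.013,0.2],"fingers":-1},{"turn":[0,0,-0.001],"slide":[-0.14,-0.013,0.2],"fingers":-1}]' 
python3 -c "
from h import *
st();go([0,-0.185,0.13])
cv2.imwrite('pics/w1.png',grab_frame('wrist')[:,:,::-1])
cv2.imwrite('pics/s1.png',cv2.resize(grab_frame('side')[100:350,200:450,::-1],None,fx=2.4,fy=2.4))"
```

```text
t: 1.82
eef_pos: [0.499, -0.1699, 0.2602]
ee_rot: [3.137, -0.002, -1.884]
force: [-0.0, 0.5, 1.5]
width: 0.0005
t 1.82 sh [-0.0007 -0.1932  0.2602] rot [ 3.137e+00 -2.000e-03 -1.884e+00] F_sh [-0.14  0.43  1.47] w 0.0005
slide [-0.0167 -0.0025  0.2603] turn [ 0.0007 -0.0003  0.0004]
```

View pics/w1.png

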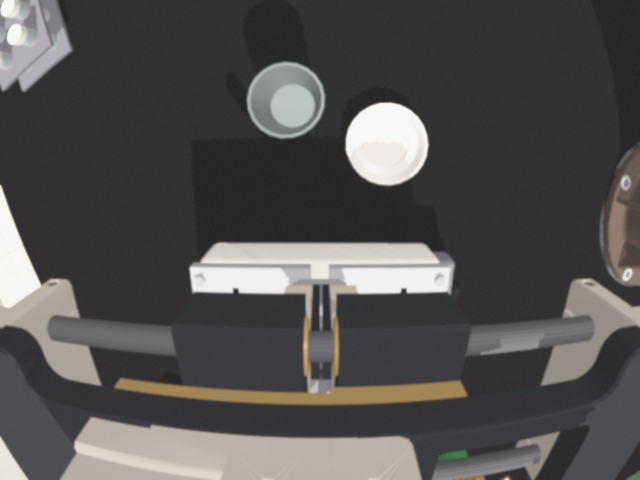

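View pics/s1.png

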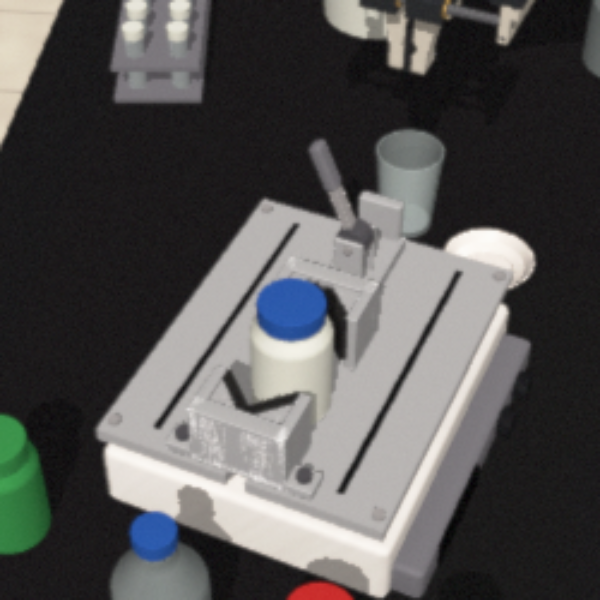

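The side crop shows the fingers at (410,60), behind the thumb plate at (380,210). The bottle (white with a blue cap, side px 321,245) is distinct from the green ones at (201,302) and (394,388), the red one at (333,374) and the grey reagent bottle at (268,351). The way down behind the tab is clear.

```bash

python3 -m crank '[{"turn":[0,0,0],"slide":[-0.02,-0.002,0.07],"fingers":-1},{"turn":[0,0,0],"slide":[-0.02,-0.002,0.14],"fingers":-1},{"turn":[0,0,0],"slide":[-0.02,-0.002,0.21],"fingers":-1},{"turn":[0,0,0],"slide":[-0.02,-0.002,0.27],"fingers":-1},{"turn":[0,0,0],"slide":[-0.02,-0.002,0.27],"fingers":-1}]' 
python3 -c "
from h import *
st();go([0,-0.160,0.125])
cv2.imwrite('pics/s2.png',cv2.resize(grab_frame('side')[100:350,200:450,::-1],None,fx=2.4,fy=2.4))
cv2.imwrite('pics/t2.png',cv2.resize(grab_frame('top')[175:360,220:430,::-1],None,fx=3.2,fy=3.2))"
```

```text
t: 2.33
eef_pos: [0.5014, -0.1621, 0.1235]
ee_rot: [3.136, -0.001, -1.888]
force: [-2.6, -0.4, 0.2]
width: 0.0005
t 2.33 sh [-0.0008 -0.185   0.1235] rot [ 3.136e+00 -1.000e-03 -1.888e+00] F_sh [-2.38 -1.2   0.16] w 0.0005
slide [-0.0499 -0.0015 -0.0031] turn [ 0.0009 -0.0002 -0.0002]
```

View pics/s2.png

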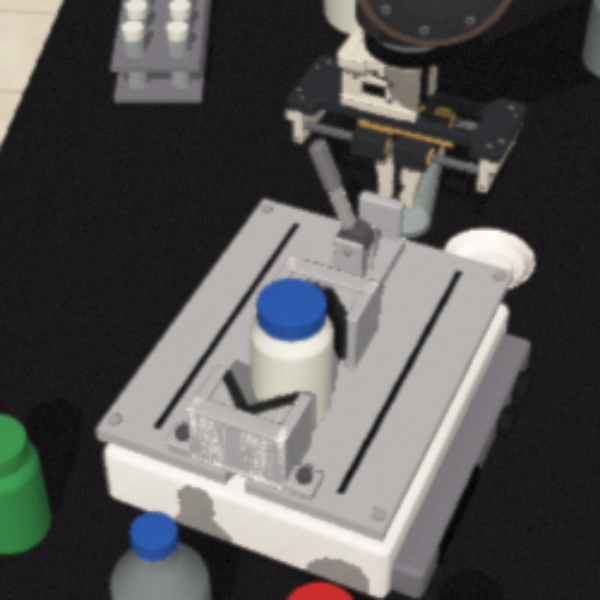

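View pics/t2.png

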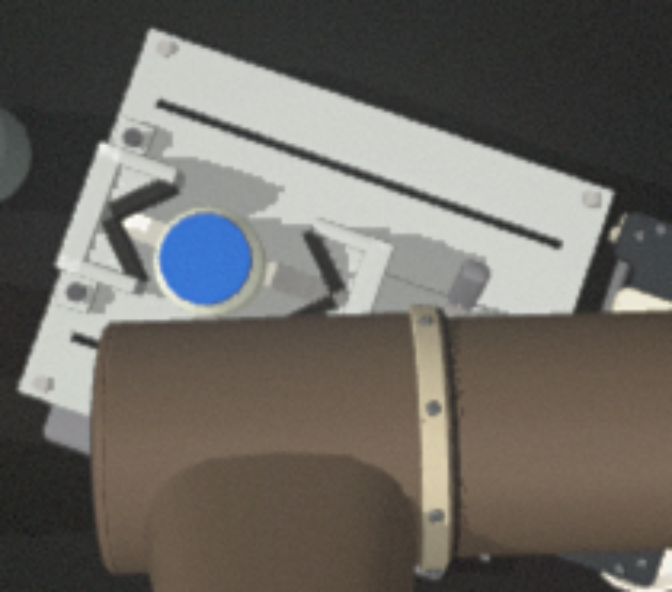

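```bash

python3 -m crank '[{"turn":[0,0,0],"slide":[-0.008,0,0],"fingers":-1},{"turn":[0,0,0],"slide":[-0.016,0,0],"fingers":-1},{"turn":[0,0,0],"slide":[-0.024,0,0],"fingers":-1},{"turn":[0,0,0],"slide":[-0.032,0,0],"fingers":-1},{"turn":[0,0,0],"slide":[-0.040,0,0],"fingers":-1}]' 
python3 -c "
from h import *
st()"
python3 -m crank '[{"turn":[0,0,0],"slide":[-0.004,0,0],"fingers":-1},{"turn":[0,0,0],"slide":[-0.008,0,0],"fingers":-1},{"turn":[0,0,0],"slide":[-0.012,0,0],"fingers":-1},{"turn":[0,0,0],"slide":[-0.016,0,0],"fingers":-1},{"turn":[0,0,0],"slide":[-0.020,0,0],"fingers":-1}]' 
python3 -c "
from h import *
st()"
```

```text
t: 2.85
eef_pos: [0.5108, -0.1419, 0.1279]
ee_rot: [-3.14, 0.001, -1.885]
force: [0.4, 0.3, 0.0]
width: 0.0003
t 2.85 sh [ 0.0018 -0.1629  0.1279] rot [-3.140e+00  1.000e-03 -1.885e+00] F_sh [0.34 0.41 0.02] w 0.0003
t: 3.27
eef_pos: [0.5132, -0.133, 0.1269]
ee_rot: [3.141, -0.0, -1.886]
force: [0.5, -10.4, -0.9]
width: 0.0004
t 3.27 sh [ 0.0013 -0.1536  0.1269] rot [ 3.141 -0.    -1.886] F_sh [ 3.72 -9.77 -0.91] w 0.0004
```

```bash

python3 -m crank '[{"turn":[0,0,0],"slide":[-0.004,0,0],"fingers":-1},{"turn":[0,0,0],"slide":[-0.008,0,0],"fingers":-1},{"turn":[0,0,0],"slide":[-0.012,0,0],"fingers":-1},{"turn":[0,0,0],"slide":[-0.016,0,0],"fingers":-1},{"turn":[0,0,0],"slide":[-0.020,0,0],"fingers":-1}]' 
python3 -c "
from h import *
st()"
python3 -m crank '[{"turn":[0,0,0],"slide":[-0.004,0,0],"fingers":-1},{"turn":[0,0,0],"slide":[-0.008,0,0],"fingers":-1},{"turn":[0,0,0],"slide":[-0.012,0,0],"fingers":-1},{"turn":[0,0,0],"slide":[-0.016,0,0],"fingers":-1},{"turn":[0,0,0],"slide":[-0.020,0,0],"fingers":-1}]' 
python3 -c "
from h import *
st()"
python3 -m crank '[{"turn":[0,0,0],"slide":[-0.004,0,0],"fingers":-1},{"turn":[0,0,0],"slide":[-0.008,0,0],"fingers":-1},{"turn":[0,0,0],"slide":[-0.012,0,0],"fingers":-1},{"turn":[0,0,0],"slide":[-0.016,0,0],"fingers":-1}]' 
python3 -c "
from h import *
st()
cv2.imwrite('pics/s3.png',cv2.resize(grab_frame('side')[100:350,200:450,::-1],None,fx=2.4,fy=2.4))"
```

```text
t: 3.68
eef_pos: [0.5157, -0.1252, 0.1269]
ee_rot: [3.141, -0.003, -1.886]
force: [-1.1, -11.7, -1.1]
width: 0.0003
t 3.68 sh [ 0.0013 -0.1455  0.1269] rot [ 3.141e+00 -3.000e-03 -1.886e+00] F_sh [  2.58 -11.45  -1.08] w 0.0003
t: 4.1
eef_pos: [0.5188, -0.1157, 0.1269]
ee_rot: [3.141, -0.003, -1.886]
force: [0.3, -11.3, -0.5]
width: 0.0007
t 4.1 sh [ 0.0013 -0.1355  0.1269] rot [ 3.141e+00 -3.000e-03 -1.886e+00] F_sh [  3.83 -10.68  -0.52] w 0.0007
t: 4.43
eef_pos: [0.5212, -0.1084, 0.1269]
ee_rot: [3.141, -0.003, -1.886]
force: [-0.6, -13.6, -0.2]
width: 0.0004
t 4.43 sh [ 0.0013 -0.1278  0.1269] rot [ 3.141e+00 -3.000e-03 -1.886e+00] F_sh [  3.6  -13.11  -0.22] w 0.0004
```

View pics/s3.png

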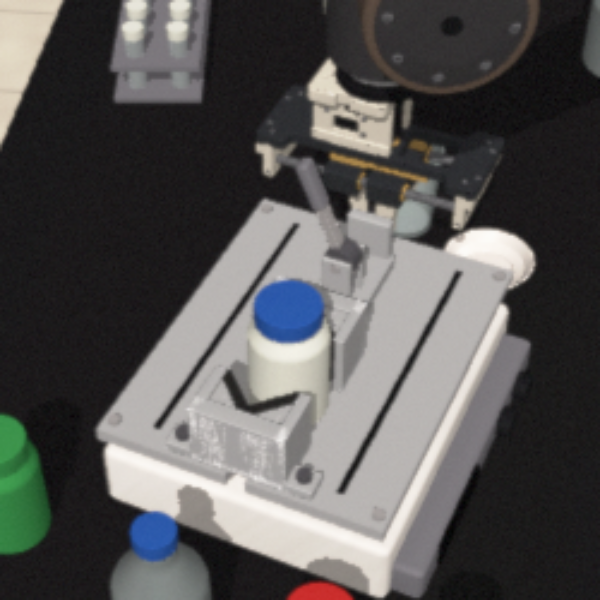

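The carriage is moving and the jaw is just behind the bottle at crop (345,330). I'll go slower from here.

```bash

for i in 1 2; do python3 -m crank '[{"turn":[0,0,0],"slide":[-0.002,0,0],"fingers":-1},{"turn":[0,0,0],"slide":[-0.004,0,0],"fingers":-1},{"turn":[0,0,0],"slide":[-0.006,0,0],"fingers":-1},{"turn":[0,0,0],"slide":[-0.008,0,0],"fingers":-1},{"turn":[0,0,0],"slide":[-0.010,0,0],"fingers":-1}]' >/dev/null
python3 -c "
from h import *
st()"; done
for i in 1 2 ; do python3 -m crank '[{"turn":[0,0,0],"slide":[-0.001,0,0],"fingers":-1},{"turn":[0,0,0],"slide":[-0.002,0,0],"fingers":-1},{"turn":[0,0,0],"slide":[-0.003,0,0],"fingers":-1},{"turn":[0,0,0],"slide":[-0.004,0,0],"fingers":-1}]' >/dev/null
python3 -c "
from h import *
st()"; done
```

```text
t 4.9 sh [ 0.0013 -0.1226  0.1269] rot [ 3.141e+00 -3.000e-03 -1.886e+00] F_sh [  3.42 -10.3   -0.33] w 0.0008
t 5.32 sh [ 0.0013 -0.1176  0.127 ] rot [ 3.141e+00 -3.000e-03 -1.886e+00] F_sh [  3.17 -11.05  -1.16] w 0.0007
t 5.65 sh [ 0.0013 -0.1155  0.1269] rot [ 3.141e+00 -3.000e-03 -1.886e+00] F_sh [  3.28 -10.22  -0.36] w 0.0005
t 5.98 sh [ 0.0013 -0.1135  0.1269] rot [ 3.141e+00 -3.000e-03 -1.886e+00] F_sh [  3.98 -10.42   0.3 ] w 0.0008
```

```bash

for i in 1 2 3; do python3 -m crank '[{"turn":[0,0,0],"slide":[-0.001,0,0],"fingers":-1},{"turn":[0,0,0],"slide":[-0.002,0,0],"fingers":-1}]' >/dev/null
python3 -c "
from h import *
st()"; done
```

```text
t 6.15 sh [ 0.0013 -0.1125  0.1269] rot [ 3.141e+00 -3.000e-03 -1.886e+00] F_sh [  3.17 -10.25   1.01] w 0.0001
t 6.32 sh [ 0.0013 -0.1115  0.1269] rot [ 3.141e+00 -3.000e-03 -1.886e+00] F_sh [  2.56 -10.02   0.36] w 0.0005
t 6.48 sh [ 0.0013 -0.1105  0.1269] rot [ 3.141e+00 -3.000e-03 -1.886e+00] F_sh [ 3.22 -9.64 -0.37] w 0.0004
```

```bash

for i in 1 ; do python3 -m crank '[{"turn":[0,0,0],"slide":[-0.001,0,0],"fingers":-1},{"turn":[0,0,0],"slide":[-0.002,0,0],"fingers":-1}]' >/dev/null
python3 -c "
from h import *
st()"; done
```

```text
t 6.65 sh [ 0.0013 -0.1095  0.1269] rot [ 3.141e+00 -3.000e-03 -1.886e+00] F_sh [  3.21 -10.05   0.41] w 0.0006
```

```bash

for i in 1 2 3; do python3 -m crank '[{"turn":[0,0,0],"slide":[-0.001,0,0],"fingers":-1}]' >/dev/null
python3 -c "
from h import *
st()"; done
```

```text
t 6.73 sh [ 0.0013 -0.109   0.1269] rot [ 3.141e+00 -3.000e-03 -1.886e+00] F_sh [ 3.18 -9.19 -0.3 ] w 0.0006
t 6.82 sh [ 0.0013 -0.1085  0.1269] rot [ 3.141e+00 -3.000e-03 -1.886e+00] F_sh [ 3.93 -9.24 -0.42] w 0.0004
t 6.9 sh [ 0.0013 -0.108   0.1269] rot [ 3.141e+00 -3.000e-03 -1.886e+00] F_sh [ 3.32 -9.31 -0.8 ] w 0.0004
```

```bash

for i in 1 2 ; do python3 -m crank '[{"turn":[0,0,0],"slide":[-0.001,0,0],"fingers":-1}]' >/dev/null
python3 -c "
from h import *
st()"; done
```

```text
t 6.98 sh [ 0.0013 -0.1075  0.1269] rot [ 3.141e+00 -3.000e-03 -1.886e+00] F_sh [  2.62 -10.52   0.62] w 0.0003
t 7.07 sh [ 0.0013 -0.107   0.1269] rot [ 3.141e+00 -3.000e-03 -1.886e+00] F_sh [  3.36 -10.91   0.42] w 0.0001
```

```bash

for i in 1 2 3; do python3 -m crank '[{"turn":[0,0,0],"slide":[-0.001,0,0],"fingers":-1}]' >/dev/null
python3 -c "
from h import *
st()"; done
```

```text
t 7.15 sh [ 0.0013 -0.1066  0.1269] rot [ 3.141e+00 -3.000e-03 -1.886e+00] F_sh [  3.71 -12.14  -0.22] w -0.0
t 7.23 sh [ 0.0013 -0.1064  0.1269] rot [ 3.141 -0.004 -1.886] F_sh [  3.91 -13.65  -0.64] w 0.0007
t 7.32 sh [ 0.0013 -0.1062  0.1269] rot [ 3.141 -0.004 -1.886] F_sh [  4.87 -15.46  -0.85] w 0.0003
```

```bash

for i in 1 2; do python3 -m crank '[{"turn":[0,0,0],"slide":[-0.001,0,0],"fingers":-1}]' >/dev/null
python3 -c "
from h import *
st()"; done;python3 -c "
from h import *
cv2.imwrite('pics/s4.png',cv2.resize(grab_frame('side')[100:350,200:450,::-1],None,fx=2.4,fy=2.4))
st()"
```

```text
t 7.4 sh [ 0.0013 -0.1061  0.127 ] rot [ 3.14  -0.005 -1.886] F_sh [  5.97 -17.86  -0.25] w 0.0004
t 7.48 sh [ 0.0012 -0.1059  0.1269] rot [ 3.14  -0.005 -1.886] F_sh [  6.24 -19.39  -0.49] w 0.0005
t 7.53 sh [ 0.0012 -0.1059  0.1269] rot [ 3.14  -0.005 -1.886] F_sh [  5.74 -17.34  -0.22] w 0.0004
```

View pics/s4.png

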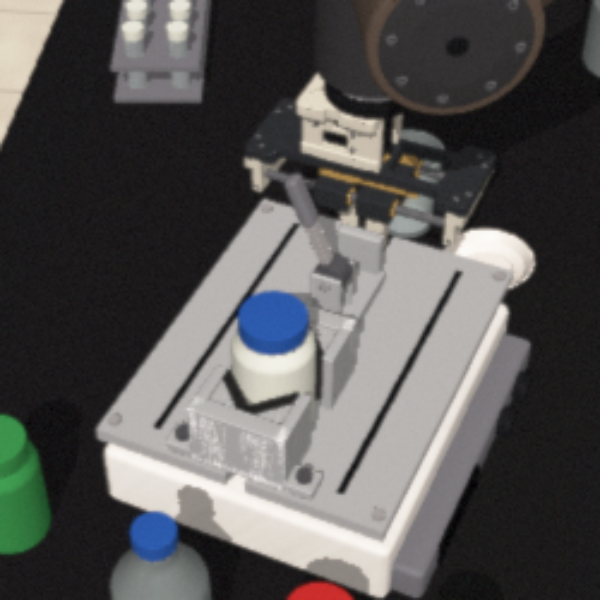

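The bottle is seated in both V-jaws, upright, with the cap at crop (273,320). The push force reads 17–19 N, of which about 8 N is friction. Now I'll let go slowly.

```bash

for i in 1 2; do python3 -m crank '[{"turn":[0,0,0],"slide":[0.001,0,0],"fingers":-1},{"turn":[0,0,0],"slide":[0.002,0,0],"fingers":-1},{"turn":[0,0,0],"slide":[0.003,0,0],"fingers":-1},{"turn":[0,0,0],"slide":[0.004,0,0],"fingers":-1}]' >/dev/null
python3 -c "
from h import *
st()"; done;
python3 -m crank '[{"turn":[0,0,0],"slide":[0.002,0,0],"fingers":-1},{"turn":[0,0,0],"slide":[0.006,0,0],"fingers":-1},{"turn":[0,0,0],"slide":[0.012,0,0],"fingers":-1},{"turn":[0,0,0],"slide":[0.025,0,0],"fingers":-1},{"turn":[0,0,0],"slide":[0.04,0,0],"fingers":-1}]' >/dev/null
python3 -c "
from h import *
st();go([0.10,-0.12,0.30])"
```

```text
t 7.87 sh [ 0.0013 -0.106   0.1269] rot [ 3.141e+00 -2.000e-03 -1.886e+00] F_sh [ 1.03 -3.28  0.98] w 0.0004
t 8.2 sh [ 0.0013 -0.1063  0.1269] rot [-3.142  0.    -1.886] F_sh [-1.41 -0.08  0.58] w 0.0006
t 8.62 sh [ 0.0014 -0.1269  0.127 ] rot [-3.142  0.    -1.885] F_sh [0.33 0.57 0.3 ] w 0.0006
slide [-0.0135 -0.1973 -0.346 ] turn [-0.      0.      0.0002]
```

```bash

python3 -m crank '[{"turn":[0,0,0],"slide":[0.02,0,-0.07],"fingers":-1},{"turn":[0,0,0],"slide":[0.02,0,-0.15],"fingers":-1},{"turn":[0,0,0],"slide":[0.02,-0.06,-0.23],"fingers":-1},{"turn":[0,0,0],"slide":[0.02,-0.13,-0.31],"fingers":-1},{"turn":[0,0,0],"slide":[0.02,-0.19,-0.39],"fingers":-1}]'  >/dev/null
python3 -c "
from h import *
st();go([0.10,-0.03,0.30])
cv2.imwrite('pics/s5.png',cv2.resize(grab_frame('side')[120:320,240:440,::-1],None,fx=3,fy=3,interpolation=cv2.INTER_CUBIC))
cv2.imwrite('pics/t5.png',cv2.resize(grab_frame('top')[175:360,220:430,::-1],None,fx=3.2,fy=3.2,interpolation=cv2.INTER_CUBIC))"
```

```text
t 9.03 sh [ 0.0796 -0.1375  0.3022] rot [-3.140e+00  1.000e-03 -1.886e+00] F_sh [ 1.19  0.98 -0.12] w 0.0006
slide [-0.2149 -0.0409  0.0046] turn [-0.0002  0.0001  0.0001]
```

View pics/s5.png

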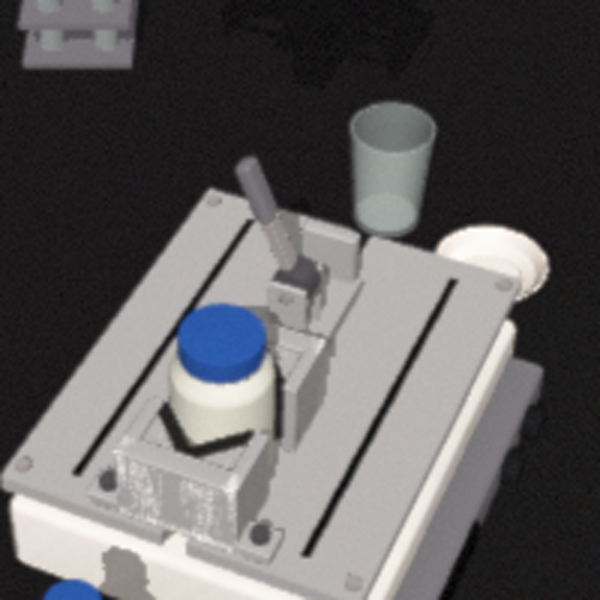

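View pics/t5.png

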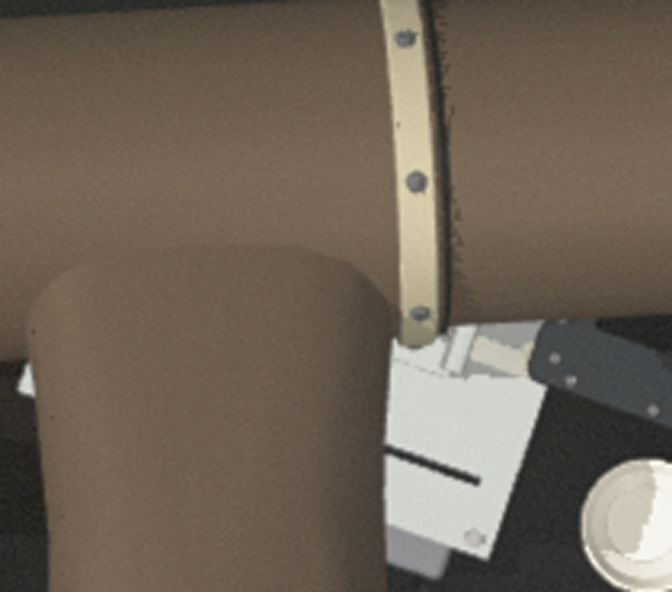

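```bash
python3 -c "
from h import *
for u,v,z in((250,165,.250),(298,272,.1675),(222,325,.22)):
    print(sh(atz('side',(240+u/3,120+v/3),z)))"
```

```text
[ 0.03146539 -0.03025529  0.25      ]
[-0.00073374 -0.03568375  0.1675    ]
[0.00053173 0.07915257 0.22      ]
```

Seen from the side, the lever lies at shaker y ≈ -0.031 with its tip at crop (250,165), and the bottle is held at y ≈ 0.08. Next I'll move to its +x side.

```bash

python3 -m crank '[{"turn":[0,0,0],"slide":[-0.07,-0.03,0],"fingers":-1},{"turn":[0,0,0],"slide":[-0.14,-0.03,0],"fingers":-1},{"turn":[0,0,0],"slide":[-0.213,-0.03,0],"fingers":-1},{"turn":[0,0,0],"slide":[-0.213,-0.03,0.04],"fingers":-1},{"turn":[0,0,0],"slide":[-0.213,-0.03,0.08],"fingers":-1}]' >/dev/null
python3 -c "
from h import *
st();go([0.085,-0.031,0.222])"

```

```text
t 9.55 sh [ 0.0942 -0.0283  0.2595] rot [-3.140e+00  1.000e-03 -1.883e+00] F_sh [-0.25  0.79 -1.06] w 0.0008
slide [0.0053 0.0185 0.0749] turn [-0.0002  0.0002  0.0005]
```

```bash

python3 -m crank '[{"turn":[0,0,0],"slide":[0.005,0.018,0.04],"fingers":-1},{"turn":[0,0,0],"slide":[0.005,0.018,0.075],"fingers":-1},{"turn":[0,0,0],"slide":[0.005,0.018,0.075],"fingers":-1}]' >/dev/null
python3 -c "
from h import *
st();go([0.070,-0.031,0.222])
cv2.imwrite('pics/s6.png',cv2.resize(grab_frame('side')[120:320,240:440,::-1],None,fx=3,fy=3,interpolation=cv2.INTER_CUBIC))
cv2.imwrite('pics/w6.png',grab_frame('wrist')[:,:,::-1])"

```

```text
t 9.8 sh [ 0.0825 -0.0338  0.2179] rot [ 3.135e+00 -2.000e-03 -1.886e+00] F_sh [-0.88  0.8   0.17] w 0.0006
slide [-0.0055  0.025  -0.008 ] turn [ 0.001  -0.0004  0.    ]
```

View pics/s6.png

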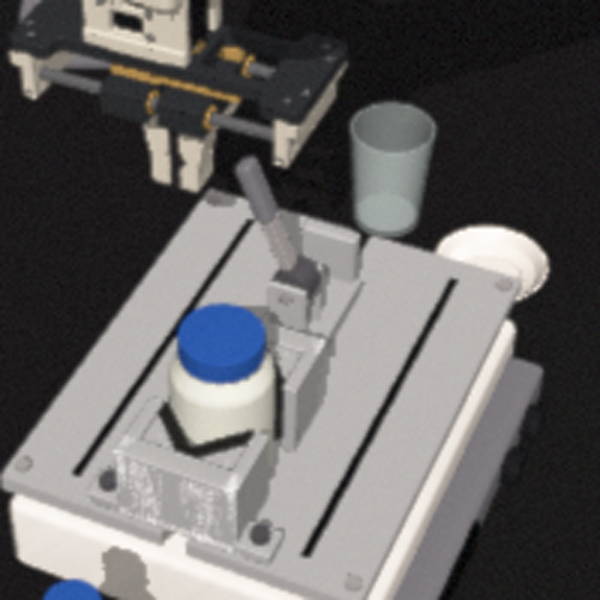

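View pics/w6.png

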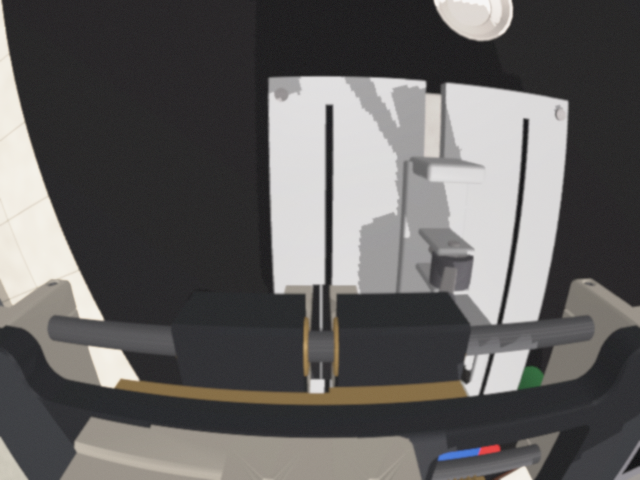

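```bash

python3 -m crank '[{"turn":[0,0,0],"slide":[-0.004,0.015,-0.01],"fingers":-1},{"turn":[0,0,0],"slide":[-0.004,0.03,-0.016],"fingers":-1},{"turn":[0,0,0],"slide":[-0.004,0.045,-0.02],"fingers":-1},{"turn":[0,0,0],"slide":[-0.004,0.06,-0.022],"fingers":-1}]' >/dev/null
python3 -c "
from h import *
st();go([0.027,-0.031,0.232])"

```

```text
t 10.23 sh [ 0.055  -0.0302  0.2351] rot [-3.139e+00  1.000e-03 -1.885e+00] F_sh [ 3.46 -0.48  2.22] w 0.0001
slide [0.0015 0.0559 0.0061] turn [-0.0004  0.0002  0.0002]
```

```bash

python3 -m crank '[{"turn":[0,0,0],"slide":[0,0.014,0.002],"fingers":-1},{"turn":[0,0,0],"slide":[0,0.028,0.004],"fingers":-1},{"turn":[0,0,0],"slide":[0,0.042,0.005],"fingers":-1},{"turn":[0,0,0],"slide":[0,0.055,0.005],"fingers":-1}]' >/dev/null
python3 -c "
from h import *
st();go([0.009,-0.031,0.232])
cv2.imwrite('pics/s7.png',cv2.resize(grab_frame('side')[120:320,240:440,::-1],None,fx=3,fy=3,interpolation=cv2.INTER_CUBIC))"

```

```text
t 10.57 sh [ 0.0266 -0.0305  0.2308] rot [-3.142  0.    -1.886] F_sh [1.46 0.29 2.72] w 0.0006
slide [ 0.0009  0.0353 -0.0023] turn [-0.      0.      0.0001]
```

View pics/s7.png

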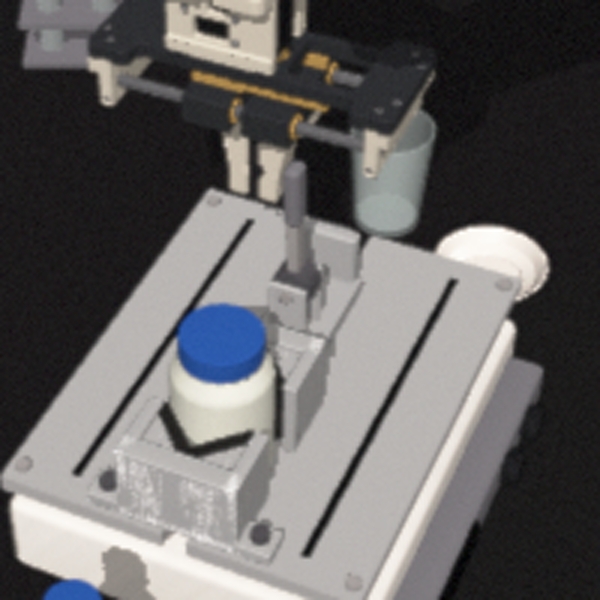

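The lever now stands upright at crop (295,200), pushed by the fingers at (255,180). I'll continue along the arc.

```bash

python3 -m crank '[{"turn":[0,0,0],"slide":[0,0.009,-0.003],"fingers":-1},{"turn":[0,0,0],"slide":[0,0.018,-0.004],"fingers":-1},{"turn":[0,0,0],"slide":[0,0.027,-0.004],"fingers":-1},{"turn":[0,0,0],"slide":[0,0.036,-0.003],"fingers":-1}]' >/dev/null
python3 -c "
from h import *
st();go([-.009,-0.031,0.2275])"

```

```text
t 10.95 sh [ 0.0097 -0.0306  0.2321] rot [-3.141 -0.    -1.886] F_sh [ 6.66 -1.68 -1.67] w 0.0005
slide [0.0009 0.0374 0.0092] turn [-0.0001 -0.      0.0001]
```

```bash

python3 -m crank '[{"turn":[0,0,0],"slide":[0,0.009,0.001],"fingers":-1},{"turn":[0,0,0],"slide":[0,0.018,0.003],"fingers":-1},{"turn":[0,0,0],"slide":[0,0.027,0.006],"fingers":-1},{"turn":[0,0,0],"slide":[0,0.036,0.009],"fingers":-1}]' >/dev/null
python3 -c "
from h import *
st();go([-.024,-0.031,0.218])
cv2.imwrite('pics/s8.png',cv2.resize(grab_frame('side')[120:320,240:440,::-1],None,fx=3,fy=3,interpolation=cv2.INTER_CUBIC))"

```

```text
t 11.28 sh [-0.0069 -0.0305  0.2287] rot [-3.138  0.    -1.885] F_sh [ 9.57 -2.19  0.66] w 0.0006
slide [0.0011 0.0343 0.0212] turn [-0.0006  0.      0.0002]
```

View pics/s8.png

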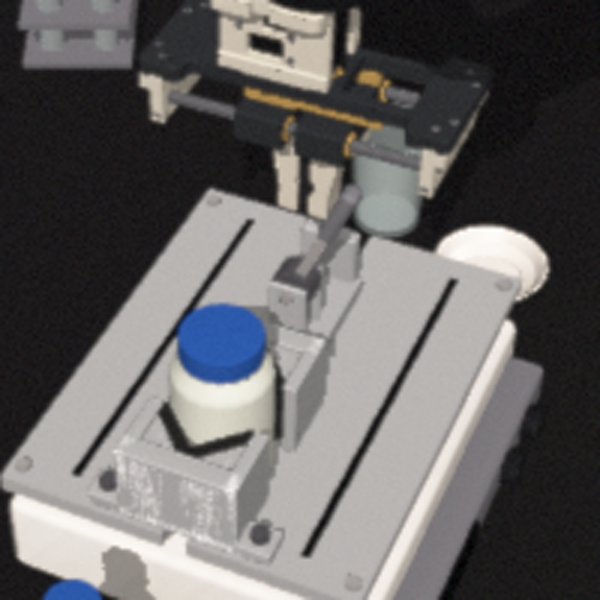

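The lever is about 30° past upright with its tip at (350,195), at 9.6 N. I'll keep going.

```bash

python3 -m crank '[{"turn":[0,0,0],"slide":[0,0.009,0.004],"fingers":-1},{"turn":[0,0,0],"slide":[0,0.018,0.009],"fingers":-1},{"turn":[0,0,0],"slide":[0,0.026,0.015],"fingers":-1},{"turn":[0,0,0],"slide":[0,0.034,0.021],"fingers":-1}]' >/dev/null
python3 -c "
from h import *
st();go([-.0366,-0.031,0.205])"

```

```text
t 11.67 sh [-0.0237 -0.0304  0.2197] rot [-3.137e+00  1.000e-03 -1.885e+00] F_sh [ 2.72 -2.32 12.81] w 0.0001
slide [0.0012 0.0259 0.0292] turn [-0.0008  0.0001  0.0002]
```

```bash

python3 -m crank '[{"turn":[0,0,0],"slide":[0,0.007,0.007],"fingers":-1},{"turn":[0,0,0],"slide":[0,0.014,0.014],"fingers":-1},{"turn":[0,0,0],"slide":[0,0.020,0.021],"fingers":-1},{"turn":[0,0,0],"slide":[0,0.026,0.029],"fingers":-1}]' >/dev/null
python3 -c "
from h import *
st();go([-.044,-0.031,0.192])
cv2.imwrite('pics/s9.png',cv2.resize(grab_frame('side')[120:320,240:440,::-1],None,fx=3,fy=3,interpolation=cv2.INTER_CUBIC))"

```

```text
t 12.0 sh [-0.038  -0.0304  0.2044] rot [-3.139e+00  1.000e-03 -1.885e+00] F_sh [-1.38  0.74  9.19] w 0.0003
slide [0.0013 0.012  0.0247] turn [-0.0004  0.0001  0.0002]
```

View pics/s9.png

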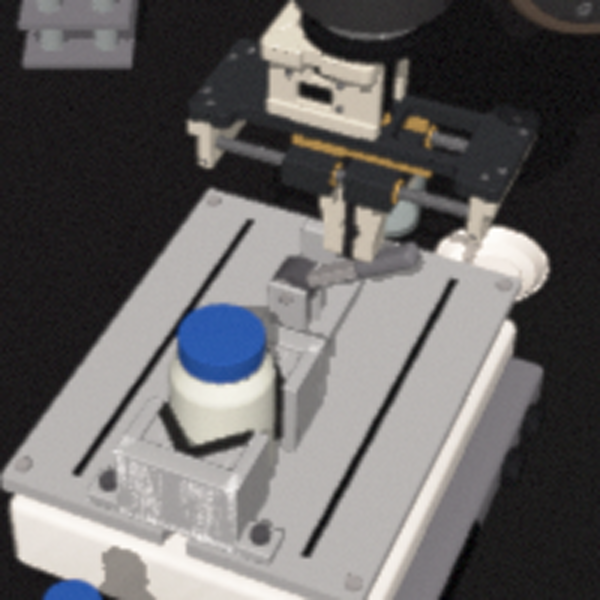

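The lever is now about 65° over, with its tip at (415,260) and the fingers on the inner part of the grip. I'll go down gently.

```bash

python3 -m crank '[{"turn":[0,0,0],"slide":[0,0.006,0.006],"fingers":-1},{"turn":[0,0,0],"slide":[0,0.012,0.012],"fingers":-1},{"turn":[0,0,0],"slide":[0,0.016,0.018],"fingers":-1},{"turn":[0,0,0],"slide":[0,0.018,0.024],"fingers":-1}]' >/dev/null
python3 -c "
from h import *
st();go([-.05,-0.031,0.184])
cv2.imwrite('pics/s10.png',cv2.resize(grab_frame('side')[120:320,240:440,::-1],None,fx=3,fy=3,interpolation=cv2.INTER_CUBIC))"

```

```text
t 12.38 sh [-0.0477 -0.0304  0.1908] rot [-3.141e+00  1.000e-03 -1.886e+00] F_sh [1.09 1.18 1.25] w 0.0006
slide [0.0012 0.0047 0.0136] turn [-0.      0.0001  0.0001]
```

View pics/s10.png

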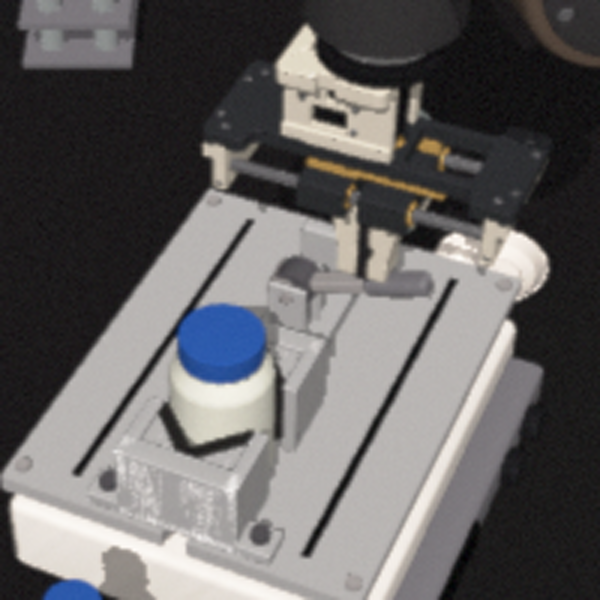

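```bash

python3 -m crank '[{"turn":[0,0,0],"slide":[0,0.003,0.005],"fingers":-1},{"turn":[0,0,0],"slide":[0,0.005,0.010],"fingers":-1},{"turn":[0,0,0],"slide":[0,0.005,0.014],"fingers":-1}]' >/dev/null
python3 -c "
from h import *
st()
cv2.imwrite('pics/s11.png',cv2.resize(grab_frame('side')[120:320,240:440,::-1],None,fx=3,fy=3,interpolation=cv2.INTER_CUBIC))"

```

```text
t 12.68 sh [-0.051 -0.031  0.183] rot [ 3.140e+00 -1.000e-03 -1.886e+00] F_sh [ 0.45 -0.09 -0.8 ] w 0.0007
```

View pics/s11.png

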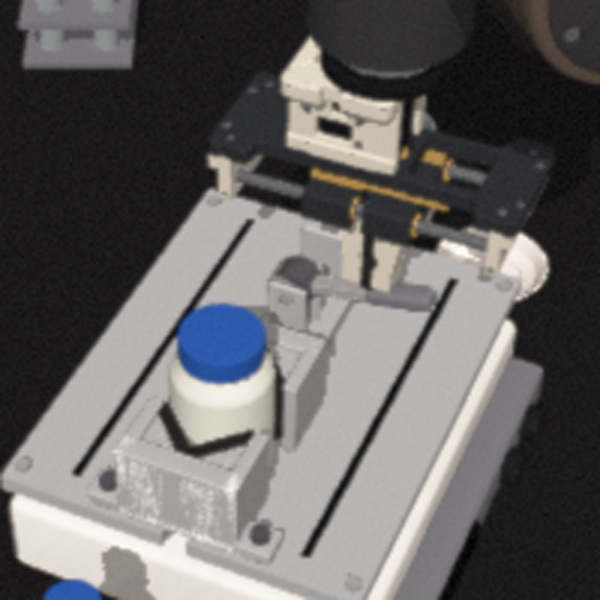

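```bash
cat >> h.py <<'E'
def proj(p):
    c=get_calibration("side");q=np.linalg.inv(c["pose"])@np.append(wo(p),1)
    u=c["K"]@np.array([q[0],-q[1],-q[2]]);u=u[:2]/u[2];return np.round(((u[0]-240)*3,(u[1]-120)*3),0)
E
python3 -c "
from h import *
for th in(1.6,1.75,1.85,1.9,2.0):
  f=th-.436; print(th,[proj([-r*np.sin(f),-0.031,.165+r*np.cos(f)]) for r in (0,.051,.095)])"
python3 -m crank '[{"turn":[0,0,0],"slide":[0,0.0,-0.005],"fingers":-1},{"turn":[0,0,0],"slide":[0,0,-0.02],"fingers":-1},{"turn":[0,0,0],"slide":[0,0,-0.06],"fingers":-1},{"turn":[0,0,0],"slide":[0,0,-0.12],"fingers":-1},{"turn":[0,0,0],"slide":[0,0,-0.2],"fingers":-1}]' >/dev/null
python3 -c "
from h import *
st()
cv2.imwrite('pics/s12.png',cv2.resize(grab_frame('side')[120:320,240:440,::-1],None,fx=3,fy=3,interpolation=cv2.INTER_CUBIC))"
```

```text
1.6 [array([294., 279.]), array([362., 276.]), array([424., 273.])]
1.75 [array([294., 279.]), array([366., 285.]), array([430., 291.])]
1.85 [array([294., 279.]), array([367., 291.]), array([432., 303.])]
1.9 [array([294., 279.]), array([367., 294.]), array([432., 308.])]
2.0 [array([294., 279.]), array([367., 300.]), array([432., 319.])]
t 13.15 sh [-0.0514 -0.0315  0.2834] rot [ 3.137e+00 -3.000e-03 -1.886e+00] F_sh [0.96 0.59 0.15] w 0.0004
```

View pics/s12.png

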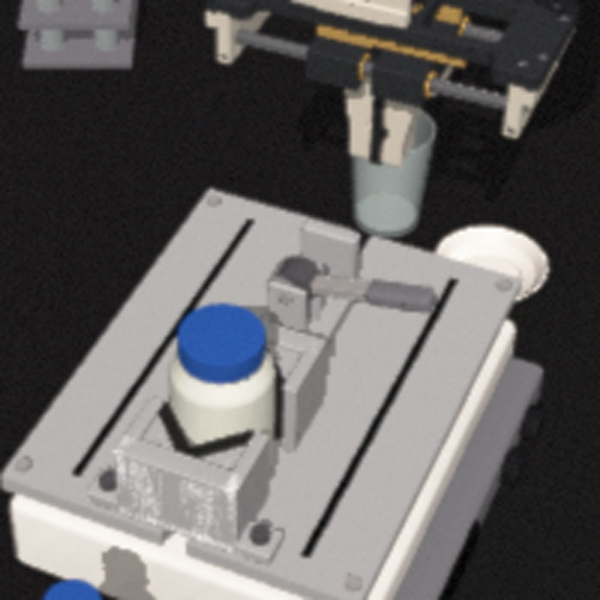

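```bash

python3 -m crank '[{"turn":[0,0,0],"slide":[0,0,-0.05],"fingers":-1},{"turn":[0,0,0],"slide":[0,0,-0.05],"fingers":-1},{"turn":[0,0,0],"slide":[0,0,-0.05],"fingers":-1}]' >/dev/null
python3 -c "
from h import *
st()
im=grab_frame('side')[180:260,310:410,::-1]
cv2.imwrite('pics/s13.png',cv2.resize(im,None,fx=7,fy=7,interpolation=cv2.INTER_CUBIC))
for th in(1.75,1.85,2.0):
  f=th-.436; print(th,[proj([-r*np.sin(f),-0.031,.165+r*np.cos(f)])*7/3-np.array([70,60])*7 for r in (0,.051,.095)])
cv2.imwrite('pics/t13.png',cv2.resize(grab_frame('top')[175:360,220:430,::-1],None,fx=3.2,fy=3.2,interpolation=cv2.INTER_CUBIC))"
```

```text
t 13.45 sh [-0.0494 -0.0303  0.3107] rot [-3.139e+00  2.000e-03 -1.886e+00] F_sh [-0.28 -0.73 -0.2 ] w 0.0004
1.75 [array([196., 231.]), array([364., 245.]), array([513.33333333, 259.        ])]
1.85 [array([196., 231.]), array([366.33333333, 259.        ]), array([518., 287.])]
2.0 [array([196., 231.]), array([366.33333333, 280.        ]), array([518.        , 324.33333333])]
```

View pics/s13.png

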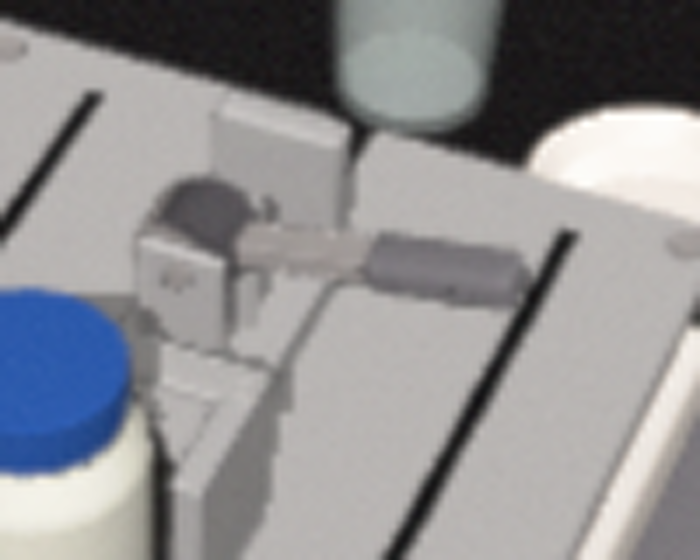

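View pics/t13.png

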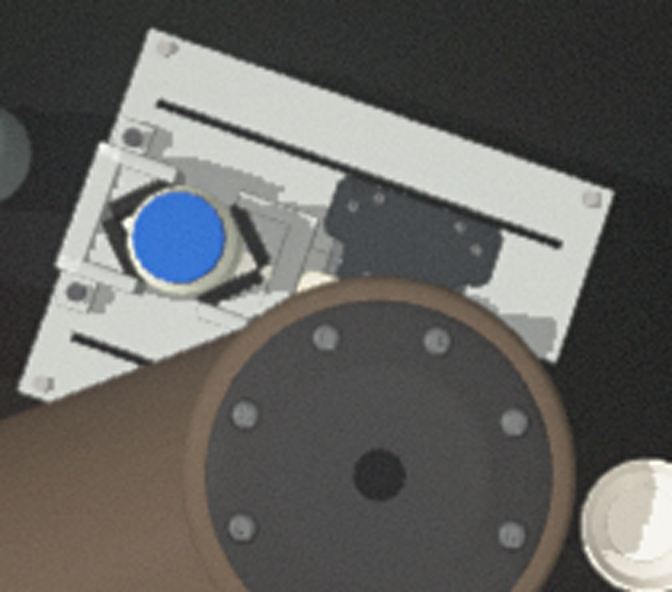

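The tip is at (525,275), and the lever's slope in the image is 0.13 where level would be 0.29. So the lever is at about 1.8 rad: over centre but not down on its stop. I'll follow it down gently while watching the force.

```bash

python3 -m crank '[{"turn":[0,0,0],"slide":[0,0.02,0.06],"fingers":-1},{"turn":[0,0,0],"slide":[0,0.028,0.12],"fingers":-1},{"turn":[0,0,0],"slide":[0,0.028,0.18],"fingers":-1},{"turn":[0,0,0],"slide":[0,0.028,0.23],"fingers":-1},{"turn":[0,0,0],"slide":[0,0.028,0.24],"fingers":-1}]' >/dev/null
python3 -c "
from h import *
st()"
python3 -m crank '[{"turn":[0,0,0],"slide":[0,0,0.002],"fingers":-1},{"turn":[0,0,0],"slide":[0,0,0.004],"fingers":-1}]' >/dev/null
python3 -c "
from h import *
st()"
```

```text
t 13.97 sh [-0.0668 -0.0324  0.184 ] rot [ 3.135 -0.004 -1.886] F_sh [-0.32 -0.33 -0.75] w 0.0006
t 14.13 sh [-0.0635 -0.0305  0.1874] rot [-3.141e+00 -1.000e-03 -1.885e+00] F_sh [0.48 0.86 0.06] w 0.0009
```

```bash

for i in 1 2 3; do python3 -m crank '[{"turn":[0,0,0],"slide":[0,0,0.003],"fingers":-1},{"turn":[0,0,0],"slide":[0,0,0.006],"fingers":-1}]' >/dev/null
python3 -c "
from h import *
st()"; done
```

```text
t 14.3 sh [-0.0631 -0.0301  0.1851] rot [-3.140e+00  1.000e-03 -1.885e+00] F_sh [ 0.52 -0.53 -0.17] w 0.0006
t 14.47 sh [-0.0637 -0.0304  0.1814] rot [-3.141e+00  1.000e-03 -1.886e+00] F_sh [0.14 0.23 0.23] w 0.0005
t 14.63 sh [-0.0639 -0.0306  0.1779] rot [-3.141  0.    -1.886] F_sh [-0.12 -0.03  0.17] w 0.0002
```

```bash

for i in 1 2; do python3 -m crank '[{"turn":[0,0,0],"slide":[0,0,0.002],"fingers":-1},{"turn":[0,0,0],"slide":[0,0,0.004],"fingers":-1}]' >/dev/null
python3 -c "
from h import *
st()"; done
python3 -c "
from h import *
im=grab_frame('side')[180:260,310:410,::-1]
cv2.imwrite('pics/s14.png',cv2.resize(im,None,fx=7,fy=7,interpolation=cv2.INTER_CUBIC))"
```

```text
t 14.8 sh [-0.064  -0.0306  0.1757] rot [-3.142 -0.    -1.886] F_sh [-1.    0.37  0.39] w 0.0003
t 14.97 sh [-0.064  -0.0306  0.1737] rot [ 3.142 -0.    -1.886] F_sh [-0.   -0.04 -0.04] w 0.0006
```

View pics/s14.png

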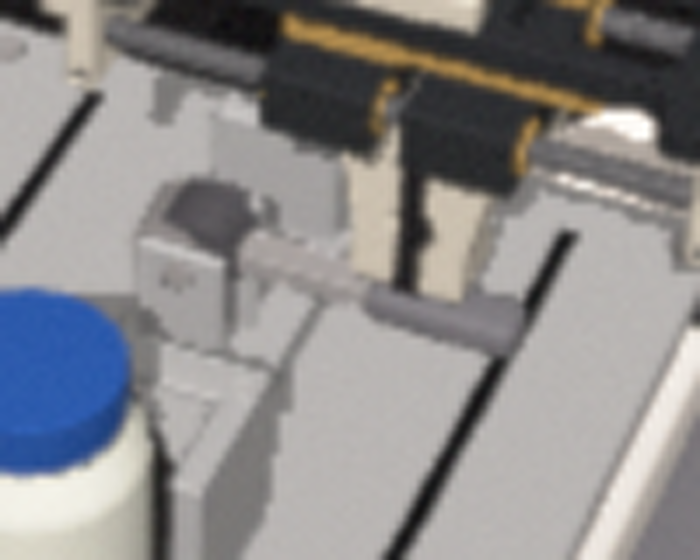

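The lever now reads level: the tip is at (515,330) and the slope is 0.31. It got there by itself, since the fingers read no contact force. I'll withdraw and check.

```bash

python3 -m crank '[{"turn":[0,0,0],"slide":[0,0.0,-0.01],"fingers":-1},{"turn":[0,0,0],"slide":[0,0,-0.04],"fingers":-1},{"turn":[0,0,0],"slide":[0,0,-0.1],"fingers":-1},{"turn":[0,0,0],"slide":[0,0,-0.18],"fingers":-1},{"turn":[0,0,0],"slide":[0,0,-0.26],"fingers":-1}]' >/dev/null
python3 -m crank '[{"turn":[0,0,0],"slide":[0.05,0.0,-0.05],"fingers":-1},{"turn":[0,0,0],"slide":[0.1,0,-0.1],"fingers":-1},{"turn":[0,0,0],"slide":[0.18,0,-0.1],"fingers":-1},{"turn":[0,0,0],"slide":[0.18,0,-0.1],"fingers":-1},{"turn":[0,0,0],"slide":[0.18,0,-0.1],"fingers":-1}]' >/dev/null
python3 -c "
from h import *
st()
f=grab_frame('side')[:,:,::-1]
cv2.imwrite('pics/s15.png',cv2.resize(f[180:260,310:410],None,fx=7,fy=7,interpolation=cv2.INTER_CUBIC))
cv2.imwrite('pics/s15f.png',f)
cv2.imwrite('pics/t15.png',cv2.resize(grab_frame('top')[175:360,220:430,::-1],None,fx=3.2,fy=3.2,interpolation=cv2.INTER_CUBIC))"
```

```text
t 15.85 sh [-0.064  -0.1222  0.3548] rot [-3.140e+00  1.000e-03 -1.888e+00] F_sh [0.54 0.14 0.11] w 0.0005
```

View pics/s15.png

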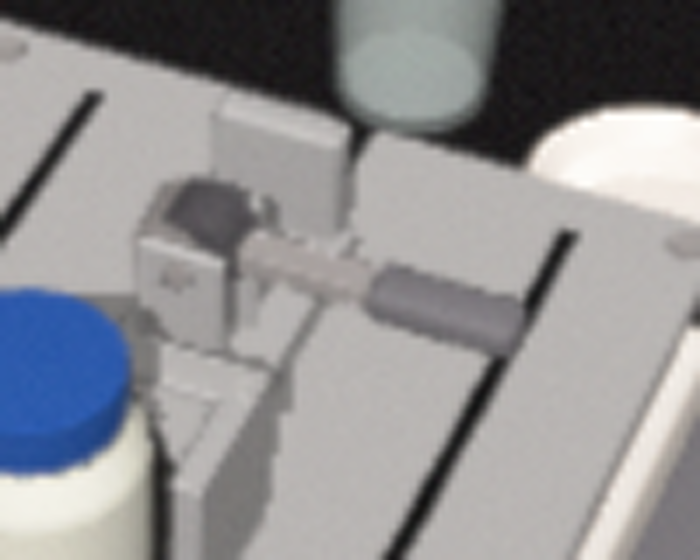

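View pics/s15f.png

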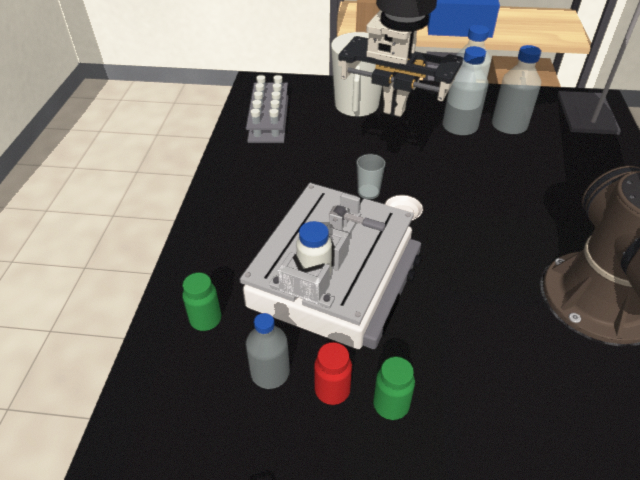

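View pics/t15.png

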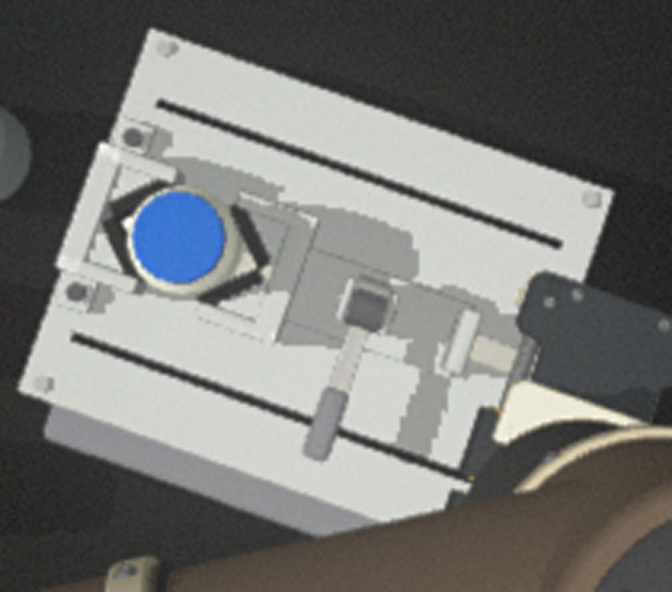

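The lever lies level, pointing to -x, with its tip at (320,440) in the top crop. The bottle sits upright between both Vs, with the cap at (178,237). The beaker, dish and reagent bottle have not moved, and the robot is touching nothing, so I'm handing in.

```bash
python3 -c "
from station import *
print(job_done())"
```

```text
the job is handed in; nothing more can be done
None
```

The bottle is clamped upright between both V-jaws, and the cam lever is down level on its -x side. I handed the job in at about 16 s.

- **Clamping:** I pushed the thumb plate with closed fingers. The force stayed at about 10 N while the carriage slid, then rose to 19 N once the bottle came home. After about 8 N of sliding friction, that leaves roughly 10–11 N of squeeze on the bottle. A sideways reading of 3–6 N showed up during the push and I can't explain it. I let go slowly, and the jaw stayed put.
- **Lever:** I swung it over with the fingertips, and the readings along the arc peaked at about 13 N.
- **One check disagreed at first:** after I lifted away, the lever stood at about 1.8 rad instead of 2.0, so it had not snapped fully down. I followed it down and found it level, with no contact force felt. I can't tell whether it finished closing by itself or was nudged by the fingers.
- **Last checks:** the lever's slope in the side picture is 0.31, against 0.29 expected for level. The bottle is seated in both jaws, and the beaker, dish and reagent bottle appear unmoved. The robot was clear, and its force reading was near zero.

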